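# Clip the cover onto the gear case

### The arm

A 7-joint arm with a two-finger parallel gripper is mounted at the origin on a cart in front of the work surface, level with it; the furniture and walls round the work are solid. World frame = base frame: x ahead of the robot, y to its left, z up, the work surface at z = 0. Lengths are in m, angles in rad, forces in N, time in s.
With the tool pointing down it reaches from about 0.4 to 0.9 m from the base axis. Payload 5.6 kg.
Tool frame: the origin (TCP) lies at the very end of the fingers, on their centre line; the grasp point (between the pads) lies 19 mm behind it; z points along the fingers, y is the line along which they close (so a half turn about z gives the same grasp; the last joint's range is limited). The gripper opens to 92 mm and grips with 3 to 60 N. Pads are 20 mm wide; open, the fingers measure 128 mm over their backs; the gripper's body (75 mm by 189 mm) begins 69 mm behind the grasp point.
Start: joints at [1.242, 0.468, -0.012, 1.603, 0.006, 1.071, -0.056], TCP at [0.183, -0.624, 0.215] pointing down, gripper open.
Joint ranges: [-2.53, 2.53], [-0.31, 2.02], [-1.57, 1.55], [0.28, 2.44], [-1.29, 4.43], [0.15, 1.84], [-2.92, 2.92]. Speed limits (rad/s): [2.57, 2.57, 3.14, 3.14, 3.14, 3.14, 3.14].

### API

Orientations are given as [roll, pitch, yaw] about the fixed x, y, z axes, in that order (R = Rz(yaw) Ry(pitch) Rx(roll)).
In Python, from workcell import monitor, optics, job gives the robot as it stands.
- The arm moves only by the tool arm_command, never from a script. Its argument "commands" is a list of rows, each an object with "travel": the shift along the tool's x, y, z in mm, a list of three; "angular": the turn, a rotation vector about the tool's x, y, z in degrees, a list of three; "hand": the opening, from -1 (shut) to 1 (fully open), so that 0 is half open. A call has 1 to 10 rows; each row shifts and turns the commanded pose from where the row before left it, along the tool's axes as they then stand; what a row does not reach is not made up. A row lasts 1/12 s, in which the tool goes at most 41.7 mm and 7.16 degrees, less where a joint would pass 70% of its speed; a pose out of reach is approached as far as the arm can. A call with a gripper value outside its range is refused whole. The fingers move at their own pace and stop on an object; the grip force is fixed at half the most. Time passes only in rows, so rows that do not move let the fingers close. It gives the time, the measured TCP pose, the force, the opening and the grip force at its end, in the units of the state.
- monitor.get_state(): the state, without advancing time (a new reading comes with each control period).
- optics.read_camera(name): name is "side" or "top"; returns a dict with "img" (420x560x3 uint8, red, green, blue), "range_z" (420x560 float32, m along the optical axis (not along the pixel's ray), 0 where there is no reading), "fx", "fy", "cx", "cy" (pixels), "k1" (the pictures are not rectified: a ray, as slopes to the right and down, at radius r is drawn at 1 + k1 r^2 times it, then the intrinsics apply), "position" and "rotation" of the camera in the world. Camera axes: x right, y up, looking along -z (the intrinsics and any distortion apply to the point x, -y, -z); pixel columns grow to the right and rows downward; lengths in m; the calibration is good to about 2 mm. A picture is of the moment at which its call begins.
- job.sign_off(): hands the job in; it is judged then, once.
The state is a dict: "time": time; "joint_positions": joint angles; "joint_vel": joint speeds; "joint_torque": joint torques, N m; "eef_pos": TCP position; "tool_rot": TCP orientation; "force": force on the tool from outside, world axes, zero at the start; "moment": the same for the moment, N m; "finger_gap": finger opening in m; "finger_force": force on a finger pad.
Only numpy, scipy, OpenCV 4.12 (cv2) and the standard library are available. Lean on these libraries where they do the work, as an engineer would, in place of code of your own. Each camera call takes 0.05 s, during which the arm holds its last target. There are 200 camera calls.

### The job

Close the open gear case: set the loose cover squarely on its rim with the clip arms at the case's two short ends, and let go of it while it still stands proud on its clips. Then press it down one end at a time, from above on the flat top near that end, until first one and then the other clip snaps under the rim and the cover sits fully home. Press by feel and stop at the snap, well under 45 N against the case, and leave the other things on the trolley where they are.

Things in the scene. Friction and masses are not known exactly. Their poses are not given: they have to be found in the camera images.
- case: Grey open-topped gear case, two steel gears inside, fixed. Origin: centre of its underside; z up, y along its long side. Foot plate 124 x 200 mm (x, y), 8 thick; walls 84 x 170 mm outside, opening 74 x 160 mm; round rim bead 8 mm thick centred on the walls' outer faces, 92 x 178 mm overall, top at z = 64 mm. The clips catch under the bead at the two short ends.
- case_rim (a point): Centre of the case's opening, level with the rim's top. Fully home, the cover's origin is 36 mm below this point (28 mm above the case's origin), on its axis, long sides parallel; set on loosely the cover rests on its clip ramps about 16 mm higher.
- cover: Loose grey cover, about 0.3 kg, standing upright on the trolley. Origin: centre of its underside (foot of its tongue); z up, y along its long side. Top plate 90 x 176 mm (x, y), top face at z = 62 mm. Seating face at z = 36 mm; below it a tongue 70 x 146 mm, tapered over its lowest 8 mm, enters the opening with 2 mm (x) and 7 mm (y) of play each side. Fits either way round.
- cover_grip (a point): Centre of the grip rib on the middle of the cover's top: 16 mm wide (x), 66 mm long (y), 28 mm high, its top at z = 90 mm; this point is at z = 78 mm of the cover.
- pad_a (a point): Middle of the thumb pad (34 x 24 mm, raised 2 mm) on the cover's top, at x = 0, y = +70, z = 64 mm of the cover; 92 mm above the case's origin when that end is home. Driving the clip at this end over the rim takes roughly 10 to 22 N here (it varies); the force drops as it snaps, then the skirt meets the rim and is rigid.
- pad_b (a point): The same at the cover's other end, y = -70 mm. The second end to be pressed takes a little more than the first. At rest the loose pads stand about 16 mm higher than when home. Keep the press well under 45 N: more would crack the case.
- clip_a (a joint): Outward swing (rad) of the sprung dark steel clip arm, 30 mm wide, hanging at the cover's +y end (outer face at y = 94 mm): 0 at rest and when snapped in, about 0.2 as its hook rides over the rim.
- clip_b (a joint): The same for the clip arm at the cover's -y end.
- sanding_block: Bystander: cork sanding block 61 x 110 x 32 mm, in front. Leave it.
- tape_measure: Bystander: yellow tape measure 34 x 90 x 68 mm, behind the work. Leave it.
- blade_spanner: Bystander: flat steel spanner 194 mm long, at the back. Leave it.
- push_stick: Bystander: wooden push stick 344 mm long, lying along the right edge. Leave it.

How it is judged:
By the outcome, as a careful person would: the job done as asked, in the order asked, and still so for the second after the job is handed in, with the robot touching nothing.
It also fails if it takes over 69 s, if anything falls off the work surface, if the arm or the gripper's body presses on something with over 40 N, if the wrist force passes 120 N, or if a joint passes its speed limit or range.

## Working session

There is one attempt and no reset: what is moved stays moved. The work goes in short steps, Python scripts to look and compute and a tool call to move; the robot and the scene stay as the last step left them, time stands still between calls to the robot, and variables do not carry over. Pictures are saved under pics/ and viewed, at most 10 in all, crops included, and the job is handed in when it is done.

Besides the shell and the picture viewer there is one more tool, called by a JSON object that holds its "api" and its "payload", one argument or row to a line. arm_command: Moves the arm, as the interface text tells. Its arguments: {"type":"object","properties":{"commands":{"type":"array"}},"required":["commands"]}

```bash
mkdir -p pics; cat > h.py <<'E'
import numpy as np, cv2
from workcell import monitor, optics, job
def cam(n):
    return optics.read_camera(n)
def pts(c):
    H,W=c['range_z'].shape
    K=np.array([[c['fx'],0,c['cx']],[0,c['fy'],c['cy']],[0,0,1]])
    uv=np.stack(np.meshgrid(np.arange(W),np.arange(H)),-1).reshape(-1,1,2).astype(float)
    s=cv2.undistortPoints(uv,K,np.array([c['k1'],0,0,0.])).reshape(H,W,2)
    d=np.stack([s[...,0],-s[...,1],-np.ones((H,W))],-1)
    P=d*c['range_z'][...,None]@np.array(c['rotation']).T+np.array(c['position'])
    P[c['range_z']==0]=np.nan
    return P
def save(c,n): cv2.imwrite('pics/'+n,c['img'][...,::-1])
E
python3 - <<'E'
from h import *
print(monitor.get_state())
for n in('top','side'):
    c=cam(n);save(c,n+'1.png');np.save(n+'P.npy',pts(c));np.save(n+'I.npy',c['img']);print(n,c['position'],c['rotation'],c['k1'],c['fx'])
E
```

```text
{'time': 0.0, 'joint_positions': array([ 1.24199489,  0.46838821, -0.01159006,  1.60362688,  0.00601225,
        1.0713718 , -0.05634054]), 'joint_vel': array([ 0.00123736,  0.0020032 , -0.00067014, -0.0014022 , -0.00184905,
       -0.00176744,  0.00100357]), 'joint_torque': array([-7.39951847e-04, -5.20574248e+01, -1.18030145e-02, -2.43747318e+01,
       -5.64487861e-02,  1.71595736e-02,  1.55846224e-04]), 'eef_pos': array([ 0.18301027, -0.62309993,  0.21363183]), 'tool_rot': array([-3.13983805e+00,  1.39620037e-04,  2.85691546e-01]), 'force': array([ 0.37030462, -0.42685068, -0.10447557]), 'moment': array([ 0.0360163 ,  0.04709692, -0.01339107]), 'finger_force': 0.0, 'finger_gap': 0.09162089755098186}Traceback (most recent call last):
  File "<stdin>", line 4, in <module>
  File "h.py", line 11, in pts
    P=d*c['range_z'][...,None]@np.array(c['rotation']).T+np.array(c['position'])
      ~~~~~~~~~~~~~~~~~~~~~~~~~~~~~~~~~~~~~~~~~~~~~~~~~~^~~~~~~~~~~~~~~~~~~~~~~~
ValueError: operands could not be broadcast together with shapes (420,560) (3,)
```

View pics/top1.png

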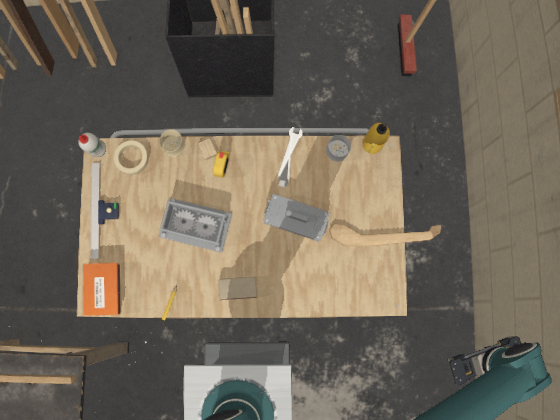

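The top view shows the open case at about (196,225) and the cover at about (297,217), both turned slightly. The camera rotation is given as roll, pitch and yaw.

```bash
sed -i "s/np.array(c\['rotation'\])/Rotation.from_euler('xyz',c['rotation']).as_matrix()/; 1a from scipy.spatial.transform import Rotation" h.py
python3 - <<'E'
from h import *
for n in('top','side'):
    c=cam(n);save(c,n+'2.png');P=pts(c);np.save(n+'P.npy',P);np.save(n+'I.npy',c['img']);print(n,c['position'],c['rotation'],c['k1'],c['fx'])
    if n=='top':
        print(P[300,200],P[225,196],P[217,297],P[230,110], P[165,221])
E
```

```text
top [ 0.32911638 -0.09768057  1.62440316] [ 0.15258244 -0.00416338 -1.57741226] -0.19077900837745415 543.3222313719284
[ 0.34479112  0.10993657 -0.0036617 ] [0.56618922 0.11967412 0.03076075] [ 0.57859447 -0.17771503  0.09141203] [ 5.56733891e-01  3.90575337e-01 -6.01250330e-05] [0.73932402 0.04331477 0.0687052 ]
side [0.18812452 0.92104059 0.79099135] [ 0.99480607  0.01559993 -2.77334437] 0.039241174539167326 434.1868034916246
```

View pics/side2.png

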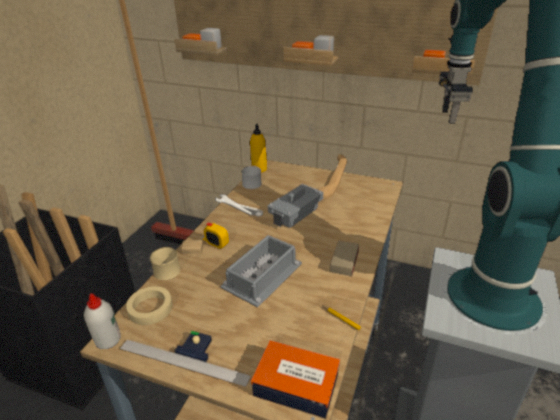

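The side view shows the case at about (262,268), the cover at about (297,204) and free space above both. Next I'll get poses from height slices of the top view's depth.

```bash
cat >> h.py <<'E'
def rect(P,ctr,zlo,zhi,rad=.15):
    m=(P[...,2]>zlo)&(P[...,2]<zhi)&(np.hypot(P[...,0]-ctr[0],P[...,1]-ctr[1])<rad)
    m=cv2.morphologyEx(m.astype(np.uint8),cv2.MORPH_OPEN,np.ones((2,2)))
    n,l,s,_=cv2.connectedComponentsWithStats(m); 
    m=l==1+np.argmax(s[1:,4])
    q=P[m][:,:2]; (c,wh,a)=cv2.minAreaRect((q*1000).astype(np.float32))
    b=cv2.boxPoints((c,wh,a)); e=b[1]-b[0]; f=b[2]-b[1]
    L=e if np.hypot(*e)>np.hypot(*f) else f
    yaw=np.degrees(np.arctan2(L[1],L[0]))%180
    return np.round([*c,*sorted(wh),yaw],1),len(q),np.round(np.nanmedian(P[m][:,2])*1000,1)
E
python3 - <<'E'
from h import *
for n in('top','side'):
    P=np.load(n+'P.npy')
    d=np.hypot(P[...,0]-.4,P[...,1]-.1)<.05
    print(n,'table',np.nanmedian(P[d][:,2]))
    print('rim',rect(P,(.566,.12),.053,.075)); print('foot',rect(P,(.566,.12),.004,.075))
    print('cov',rect(P,(.5786,-.1777),.052,.072)); print('all',rect(P,(.5786,-.1777),.052,.11));print('rib',rect(P,(.5786,-.1777),.082,.1))
E
```

```text
top table -0.00041928113370215403
rim (array([571.2, 124.5,  91.9, 175.4,  75.9]), 542, np.float64(60.7))
foot (array([569.5, 124.6, 124.6, 197.7,  75.7]), 2427, np.float64(20.3))
cov (array([ 585.6, -184.2,   95.7,  184.9,   72.1]), 1697, np.float64(62.3))
all (array([nan, nan,  0.,  0., nan]), 1855, np.float64(62.7))
rib (array([nan, nan,  0.,  0., nan]), 125, np.float64(89.2))
side table 0.00011633759896767515
rim (array([558.4, 101.9,  90. , 238.3,  75.2]), 629, np.float64(58.7))
foot (array([536.5, 125.3, 113.7, 252.5,  61.5]), 3163, np.float64(24.7))
cov (array([ 553.8, -184.9,   84.1,  233.1,   59.4]), 819, np.float64(61.5))
all (array([ 556.2, -190.7,   81.7,  227.9,   61.3]), 953, np.float64(61.9))
rib (array([ 575.7, -188. ,   18.8,   97. ,   79.1]), 82, np.float64(85.9))
```

```bash
sed -i 's/m=l==1+np.argmax(s\[1:,4\])/m=(l==1+np.argmax(s[1:,4]))\&np.isfinite(P[...,2])/; s/    m=(P\[\.\.\.,2\]>zlo)/    P=np.nan_to_num(P,nan=-9); m=(P[...,2]>zlo)/' h.py
cat >> h.py <<'E'
def rel(goal,yaw=None):
    """tool-frame travel mm to the goal (mm), remaining yaw as turn about tool z (deg)"""
    s=monitor.get_state(); R=Rotation.from_euler('xyz',s['tool_rot'])
    d=np.array(goal)-s['eef_pos']*1000
    print('rel',np.round(R.inv().apply(d),1),'rpy',np.round(np.degrees(s['tool_rot']),2))
    if yaw is not None:
        G=Rotation.from_euler('xyz',[180,0,yaw],degrees=True)
        print('turn',np.round((R.inv()*G).as_rotvec(degrees=True),2),'travel after turn',np.round(G.inv().apply(d),1))
E
python3 - <<'E'
from h import *
P=np.load('topP.npy')
print('cov',rect(P,(.5856,-.184),.052,.072)); print('all',rect(P,(.5856,-.184),.052,.11));print('rib',rect(P,(.5856,-.184),.082,.1,.08))
m=(P[...,2]>.08)&(np.hypot(P[...,0]-.585,P[...,1]+.184)<.08); q=P[m][:,:2]; print(q.mean(0),len(q))
u,s,v=np.linalg.svd(q-q.mean(0),full_matrices=False); print(np.degrees(np.arctan2(v[0,1],v[0,0])))
m=(P[...,2]>.052)&(np.hypot(P[...,0]-.585,P[...,1]+.184)<.13); q=P[m][:,:2]; print(q.mean(0),len(q))
rel((585,-184.5,160),72.1)
E
```

```text
cov (array([-4143.7, -4589.8,   166.7, 13119.1,    43. ]), 1697, np.float64(62.3))
all (array([-4143.7, -4589.8,   166.7, 13119.1,    43. ]), 1855, np.float64(62.7))
rib (array([-4189.2, -4587.8,    43.3, 13055.3,    42.7]), 125, np.float64(89.2))
[ 0.58436649 -0.17588475] 137
-109.86116659213873
[ 0.58445899 -0.17575962] 1880
rel [ 509.3 -307.6   54.2] rpy [-1.7992e+02  1.0000e-02  1.6370e+01]
turn [-8.000e-02 -3.000e-02 -5.573e+01] travel after turn [541.  247.7  53.9]
```

```bash
cat >> h.py <<'E'
def box(P,ctr,zlo,zhi,rad,yaw=None,pc=.7):
    m=(P[...,2]>zlo)&(P[...,2]<zhi)&(np.hypot(P[...,0]-ctr[0],P[...,1]-ctr[1])<rad)
    q=P[m][:,:2]*1000; mu=q.mean(0); n=len(q)
    if yaw is None:
        (c,wh,a)=cv2.minAreaRect(q.astype(np.float32)); v=np.linalg.svd(q-mu,full_matrices=False)[2][0]; yaw=np.degrees(np.arctan2(v[1],v[0]))%180
    a=np.radians(yaw); E=np.array([[np.cos(a),np.sin(a)],[np.sin(a),-np.cos(a)]])
    t=q@E.T; lo,hi=np.percentile(t,[pc,100-pc],axis=0)
    return 'cen',np.round(E.T@((lo+hi)/2),1),'mean',np.round(mu,1),'size',np.round(hi-lo,1),'yaw',round(yaw,1),n
E
python3 - <<'E'
from h import *
P=np.load('topP.npy')
print('rib',box(P,(.5845,-.176),.08,.1,.06)); print('cov',box(P,(.5845,-.176),.052,.1,.13)); print('cov',box(P,(.5845,-.176),.052,.1,.13,71));
print('foot',box(P,(.57,.1245),.004,.075,.13)); print('rim',box(P,(.57,.1245),.05,.075,.13)); print('in',box(P,(.57,.1245),.004,.03,.07))
S=np.load('sideP.npy')
print('S rib',box(S,(.5845,-.176),.08,.1,.06)); print('S cov',box(S,(.5845,-.176),.052,.072,.13));print('S rim',box(S,(.57,.1245),.05,.075,.12))
E
```

```text
rib ('cen', array([ 584.8, -175.7]), 'mean', array([ 584.4, -175.9]), 'size', array([64.5, 17. ]), 'yaw', np.float64(70.1), 137)
cov ('cen', array([ 585. , -176.1]), 'mean', array([ 584.5, -175.8]), 'size', array([182.2,  88.4]), 'yaw', np.float64(71.0), 1880)
cov ('cen', array([ 585. , -176.1]), 'mean', array([ 584.5, -175.8]), 'size', array([182.2,  88.4]), 'yaw', 71, 1880)
foot ('cen', array([571.9, 124.8]), 'mean', array([569.4, 124. ]), 'size', array([221.8, 221.4]), 'yaw', np.float64(80.1), 2937)
rim ('cen', array([571.5, 127.3]), 'mean', array([572.4, 127.6]), 'size', array([177.2,  93. ]), 'yaw', np.float64(77.3), 569)
in ('cen', array([570.6, 123.7]), 'mean', array([567.6, 123. ]), 'size', array([132.3, 123.5]), 'yaw', np.float64(76.0), 1236)
S rib ('cen', array([ 580.4, -173.5]), 'mean', array([ 580.6, -170.5]), 'size', array([65. , 16.5]), 'yaw', np.float64(70.4), 90)
S cov ('cen', array([ 582. , -171.4]), 'mean', array([ 579.4, -158.2]), 'size', array([181.5,  97.4]), 'yaw', np.float64(66.4), 837)
S rim ('cen', array([568.6, 130.2]), 'mean', array([570.9, 132.3]), 'size', array([177.5,  92.4]), 'yaw', np.float64(76.7), 750)
```

{"api": "arm_command", "payload": {
  "commands": [
    {"travel":[0,0,0],"angular":[0,0,-6.8],"hand":1},
    {"travel":[0,0,0],"angular":[0,0,-6.8],"hand":1},
    {"travel":[0,0,0],"angular":[0,0,-6.8],"hand":1},
    {"travel":[0,0,0],"angular":[0,0,-6.8],"hand":1},
    {"travel":[0,0,0],"angular":[0,0,-6.8],"hand":1},
    {"travel":[0,0,0],"angular":[0,0,-6.8],"hand":1},
    {"travel":[0,0,0],"angular":[0,0,-6.8],"hand":1},
    {"travel":[0,0,0],"angular":[0,0,-6.8],"hand":1},
    {"travel":[0,0,0],"angular":[0,0,0],"hand":1}
  ]
}}

```text
time: 0.9
eef_pos: [0.183, -0.6235, 0.2142]
tool_rot: [-3.141, -0.001, 1.238]
force: [-0.4, -0.3, 0.6]
finger_gap: 0.092
finger_force: 0.0
```

```bash
python3 -c "
from h import *
rel((584.7,-176,150),70.7)"
```

```text
rel [554.1 233.5  64.5] rpy [-1.7999e+02 -4.0000e-02  7.0930e+01]
turn [-0.01 -0.04  0.23] travel after turn [555.1 231.2  64.2]
```

{"api": "arm_command", "payload": {
  "commands": [
    {"travel":[27.7,11.65,0],"angular":[0,0,0],"hand":1},
    {"travel":[27.7,11.65,0],"angular":[0,0,0],"hand":1},
    {"travel":[27.7,11.65,0],"angular":[0,0,0],"hand":1},
    {"travel":[27.7,11.65,0],"angular":[0,0,0],"hand":1},
    {"travel":[27.7,11.65,0],"angular":[0,0,0],"hand":1},
    {"travel":[27.7,11.65,0],"angular":[0,0,0],"hand":1},
    {"travel":[27.7,11.65,0],"angular":[0,0,0],"hand":1},
    {"travel":[27.7,11.65,0],"angular":[0,0,0],"hand":1},
    {"travel":[27.7,11.65,0],"angular":[0,0,0],"hand":1},
    {"travel":[27.7,11.65,0],"angular":[0,0,0],"hand":1}
  ]
}}

```text
time: 1.73
eef_pos: [0.3852, -0.3992, 0.2146]
tool_rot: [-3.142, 0.0, 1.231]
force: [0.6, -0.7, 0.6]
finger_gap: 0.0917
finger_force: 0.0
```

{"api": "arm_command", "payload": {
  "commands": [
    {"travel":[27.7,11.65,0],"angular":[0,0,0],"hand":1},
    {"travel":[27.7,11.65,0],"angular":[0,0,0],"hand":1},
    {"travel":[27.7,11.65,0],"angular":[0,0,0],"hand":1},
    {"travel":[27.7,11.65,0],"angular":[0,0,0],"hand":1},
    {"travel":[27.7,11.65,0],"angular":[0,0,0],"hand":1},
    {"travel":[27.7,11.65,0],"angular":[0,0,0],"hand":1},
    {"travel":[27.7,11.65,0],"angular":[0,0,0],"hand":1},
    {"travel":[27.7,11.65,0],"angular":[0,0,0],"hand":1},
    {"travel":[27.7,11.65,30],"angular":[0,0,0],"hand":0.4},
    {"travel":[0,0,0],"angular":[0,0,0],"hand":-0.2}
  ]
}}

```text
time: 2.57
eef_pos: [0.5665, -0.1928, 0.1812]
tool_rot: [-3.137, -0.004, 1.24]
force: [-0.5, 0.9, -0.4]
finger_gap: 0.0803
finger_force: 0.0
```

```bash
python3 -c "
from h import *
rel((584.7,-176,67),70.7);print(monitor.get_state()['force'])"
```

```text
rel [ 21.3  12.2 114.3] rpy [-179.73   -0.24   71.03]
turn [-0.27 -0.24  0.33] travel after turn [ 21.9  11.6 114.2]
[-0.51576363  0.86020626 -0.35277231]
```

{"api": "arm_command", "payload": {
  "commands": [
    {"travel":[22,12,14],"angular":[0,0,0],"hand":0},
    {"travel":[0,0,20],"angular":[0,0,0],"hand":0},
    {"travel":[0,0,20],"angular":[0,0,0],"hand":0},
    {"travel":[0,0,0],"angular":[0,0,0],"hand":0},
    {"travel":[0,0,0],"angular":[0,0,0],"hand":0}
  ]
}}

```text
time: 2.98
eef_pos: [0.5827, -0.1835, 0.1303]
tool_rot: [-3.139, 0.0, 1.233]
force: [1.4, 0.1, -0.1]
finger_gap: 0.0476
finger_force: 0.0
```

```bash
python3 -c "
from h import *
rel((584.7,-176,67),70.7)
c=cam('side');save(c,'side3.png');P=pts(c);c=cam('top');save(c,'top3.png')"
```

```text
rel [ 7.7 -0.5 63.3] rpy [-1.7984e+02  2.0000e-02  7.0630e+01]
turn [-0.16  0.02 -0.07] travel after turn [ 7.7 -0.6 63.3]
```

{"api": "arm_command", "payload": {
  "commands": [
    {"travel":[4,-0.3,0],"angular":[0,0,0],"hand":0},
    {"travel":[3.7,-0.3,5],"angular":[0,0,0],"hand":0},
    {"travel":[0,0,12],"angular":[0,0,0],"hand":0},
    {"travel":[0,0,12],"angular":[0,0,0],"hand":0},
    {"travel":[0,0,12],"angular":[0,0,0],"hand":0},
    {"travel":[0,0,10],"angular":[0,0,0],"hand":0},
    {"travel":[0,0,6],"angular":[0,0,0],"hand":0},
    {"travel":[0,0,4],"angular":[0,0,0],"hand":0},
    {"travel":[0,0,0],"angular":[0,0,0],"hand":0}
  ]
}}

```text
time: 3.83
eef_pos: [0.585, -0.1756, 0.0688]
tool_rot: [-3.14, 0.0, 1.235]
force: [-0.1, -0.1, -0.7]
finger_gap: 0.0459
finger_force: 0.0
```

```bash
python3 -c "
from h import *
rel((584.7,-176,67),70.7); print(monitor.get_state()['force'])"
```

```text
rel [-0.5 -0.2  1.8] rpy [-179.89    0.     70.77]
turn [-0.11  0.    0.07] travel after turn [-0.5 -0.2  1.8]
[-0.08836464 -0.13211874 -0.67612332]
```

{"api": "arm_command", "payload": {
  "commands": [
    {"travel":[0,0,1.5],"angular":[0,0,0],"hand":0},
    {"travel":[0,0,0],"angular":[0,0,0],"hand":-1},
    {"travel":[0,0,0],"angular":[0,0,0],"hand":-1},
    {"travel":[0,0,0],"angular":[0,0,0],"hand":-1},
    {"travel":[0,0,0],"angular":[0,0,0],"hand":-1},
    {"travel":[0,0,0],"angular":[0,0,0],"hand":-1},
    {"travel":[0,0,0],"angular":[0,0,0],"hand":-1}
  ]
}}

```text
time: 4.42
eef_pos: [0.5854, -0.1757, 0.0684]
tool_rot: [-3.141, 0.0, 1.235]
force: [-0.4, -0.4, -1.9]
finger_gap: 0.0157
finger_force: 30.0
```

{"api": "arm_command", "payload": {
  "commands": [
    {"travel":[0,0,-10],"angular":[0,0,0],"hand":-1},
    {"travel":[0,0,-20],"angular":[0,0,0],"hand":-1},
    {"travel":[0,0,-20],"angular":[0,0,0],"hand":-1},
    {"travel":[0,0,-20],"angular":[0,0,0],"hand":-1},
    {"travel":[0,0,-20],"angular":[0,0,0],"hand":-1},
    {"travel":[0,0,-20],"angular":[0,0,-2],"hand":-1},
    {"travel":[0,0,-10],"angular":[0,0,-4],"hand":-1},
    {"travel":[0,0,0],"angular":[0,0,0],"hand":-1}
  ]
}}

```text
time: 5.08
eef_pos: [0.5873, -0.176, 0.1919]
tool_rot: [3.136, 0.0, 1.342]
force: [-0.8, 0.6, -2.9]
finger_gap: 0.0159
finger_force: 30.0
```

```bash
python3 -c "
from h import *
s=monitor.get_state();print(s['eef_pos'],s['force'],s['moment'])
rel((571,126,180),76.5)"
```

```text
[ 0.58733851 -0.17598825  0.19185237] [-0.76969036  0.57436055 -2.94540263] [ 0.02934055 -0.14269442 -0.06072983]
rel [290.4 -84.5  11.3] rpy [1.797e+02 2.000e-02 7.687e+01]
turn [0.3  0.02 0.37] travel after turn [289.8 -86.4  11.9]
```

{"api": "arm_command", "payload": {
  "commands": [
    {"travel":[12,-3.5,0],"angular":[0,0,0],"hand":-1},
    {"travel":[24,-7,0],"angular":[0,0,0],"hand":-1},
    {"travel":[24,-7,0],"angular":[0,0,0],"hand":-1},
    {"travel":[24,-7,0],"angular":[0,0,0],"hand":-1},
    {"travel":[24,-7,0],"angular":[0,0,0],"hand":-1},
    {"travel":[24,-7,0],"angular":[0,0,0],"hand":-1},
    {"travel":[24,-7,0],"angular":[0,0,0],"hand":-1},
    {"travel":[24,-7,0],"angular":[0,0,0],"hand":-1},
    {"travel":[24,-7,0],"angular":[0,0,0],"hand":-1},
    {"travel":[24,-7,0],"angular":[0,0,0],"hand":-1}
  ]
}}

```text
time: 5.92
eef_pos: [0.5715, 0.0635, 0.1872]
tool_rot: [-3.139, 0.001, 1.339]
force: [0.1, -0.7, -3.3]
finger_gap: 0.0158
finger_force: 30.0
```

{"api": "arm_command", "payload": {
  "commands": [
    {"travel":[24,-7,0],"angular":[0,0,0],"hand":-1},
    {"travel":[20,-6,0],"angular":[0,0,0],"hand":-1},
    {"travel":[12,-4,0],"angular":[0,0,0],"hand":-1},
    {"travel":[6,-2,0],"angular":[0,0,0],"hand":-1},
    {"travel":[0,0,0],"angular":[0,0,0],"hand":-1},
    {"travel":[0,0,0],"angular":[0,0,0],"hand":-1}
  ]
}}

```text
time: 6.42
eef_pos: [0.5686, 0.1251, 0.1881]
tool_rot: [-3.141, 0.001, 1.339]
force: [-0.6, -0.2, -3.8]
finger_gap: 0.0159
finger_force: 30.0
```

```bash
python3 -c "
from h import *
s=monitor.get_state();print(s['eef_pos'],s['force'],s['moment'])
rel((571,126,180),76.5)
for n in('top','side'):
  c=cam(n);save(c,n+'4.png');np.save(n+'P4.npy',pts(c));np.save(n+'I4.npy',c['img'])
a=cv2.imread('pics/side4.png')[190:310,190:330];b=cv2.imread('pics/top4.png')[170:280,130:270]
v=lambda i:cv2.resize(i,(400,400*i.shape[0]//i.shape[1]),interpolation=cv2.INTER_CUBIC)
a,b=v(a),v(b);h=min(len(a),len(b));cv2.imwrite('pics/m4.png',np.hstack([a[:h],b[:h]]))
"
```

```text
[0.56863313 0.125142   0.18805465] [-0.59184068 -0.19752739 -3.8254706 ] [-0.13460472 -0.09190864  0.03080804]
rel [1.4 2.1 8.1] rpy [-1.7996e+02  8.0000e-02  7.6720e+01]
turn [-0.04  0.08  0.22] travel after turn [1.4 2.1 8.1]
```

View pics/m4.png

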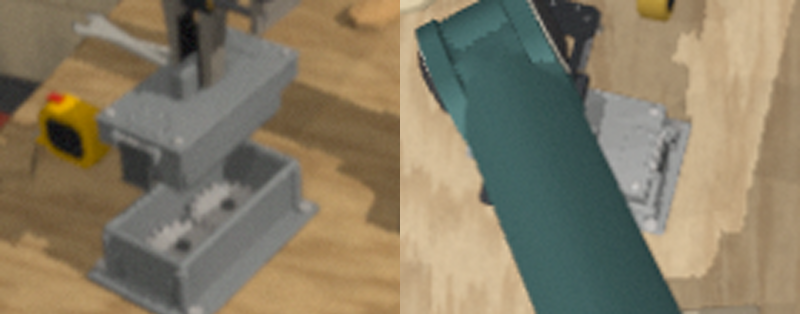

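The side crop shows the cover held level above the case and roughly aligned with it. In the top view the arm hides both. I'll refine the relative cross offset and yaw from edge lines.

```bash
cat >> h.py <<'E'
def edges(P,ctr,zlo,zhi,yaw,L,W,half,bins=10):
    """long-side edge lines in frame at ctr(mm), yaw; reports cross mid, width, yaw"""
    a=np.radians(yaw); E=np.array([[np.cos(a),np.sin(a)],[-np.sin(a),np.cos(a)]])
    Q=P.reshape(-1,3)*1000; Q=Q[(Q[:,2]>zlo)&(Q[:,2]<zhi)]
    t=(Q[:,:2]-ctr)@E.T; t=t[(abs(t[:,0])<L)&(abs(t[:,1])<W)]
    r={}
    for ax,lim in((0,L*half),(1,W*half)):
        o=1-ax; res=[]
        for b in np.array_split(np.linspace(-lim,lim,bins*4),bins):
            k=t[(t[:,ax]>=b[0]-2)&(t[:,ax]<=b[-1]+2)]
            if len(k)>4: res.append((b.mean(),k[:,o].min(),k[:,o].max()))
        if len(res)<3: continue
        res=np.array(res); f=[np.polyfit(res[:,0],res[:,i],1) for i in(1,2)]
        print('  across' if ax==0 else '  along',' lo %.1f hi %.1f mid %.1f'%(np.median(res[:,1]),np.median(res[:,2]),(np.median(res[:,1])+np.median(res[:,2]))/2),'dyaw',[round(float(np.degrees(np.arctan(x[0]))),2) for x in f],len(res))
E
python3 - <<'E'
from h import *
c=np.array([571.,126.])
T,S,S4=[np.load(n+'.npy') for n in('topP','sideP','sideP4')]
print('case top');edges(T,c,50,75,76.5,105,60,.6)
print('case side');edges(S,c,50,75,76.5,105,60,.6)
print('case top rim>58');edges(T,c,58,75,76.5,105,60,.6)
print('case side S4');edges(S4,c,50,75,76.5,105,60,.6)
s=monitor.get_state();tc=s['eef_pos'][:2]*1000;zt=s['eef_pos'][2]*1000-6.4
print('cover held side',tc,zt);edges(S4,tc,zt-10,zt+6,np.degrees(s['tool_rot'][2]),105,60,.6)
print('cover orig top about grip');edges(T,np.array([585.4,-175.7]),52,70,70.7,105,60,.6)
print('cover orig side');edges(S,np.array([585.4,-175.7]),52,70,70.7,105,60,.6)
E
```

```text
case top
  across  lo -46.6 hi 44.4 mid -1.1 dyaw [0.37, -0.12] 10
  along  lo -86.9 hi 89.5 mid 1.3 dyaw [0.56, 1.54] 10
case side
  across  lo -41.4 hi 48.7 mid 3.7 dyaw [-0.01, -0.28] 10
  along  lo -85.0 hi 92.1 mid 3.6 dyaw [-1.67, 0.26] 10
case top rim>58
  across  lo -46.6 hi 44.3 mid -1.1 dyaw [0.65, -0.05] 10
  along  lo -86.9 hi 89.5 mid 1.3 dyaw [0.55, 1.54] 10
case side S4
  across  lo 1.2 hi 48.5 mid 24.8 dyaw [-44.7, -0.81] 10
  along  lo -82.8 hi 91.9 mid 4.6 dyaw [-58.69, 0.11] 10
cover held side [569.032745   124.16477091] 181.86914861481284
  across  lo -43.6 hi 46.1 mid 1.2 dyaw [-24.35, 0.29] 10
  along  lo -87.3 hi 94.8 mid 3.8 dyaw [2.47, -0.31] 10
cover orig top about grip
  across  lo -44.4 hi 44.7 mid 0.1 dyaw [0.24, 0.16] 10
  along  lo -93.2 hi 92.8 mid -0.2 dyaw [0.14, -0.62] 10
cover orig side
  across  lo -40.7 hi 49.4 mid 4.4 dyaw [-0.08, 0.34] 10
  along  lo -87.0 hi 93.5 mid 3.3 dyaw [-4.54, 1.28] 10
```

```bash
python3 -c "
from h import *
rel((572.2,126.7,141),76.5)"
```

```text
rel [ 3.3  2.5 47.3] rpy [-1.7999e+02  7.0000e-02  7.6620e+01]
turn [-0.01  0.07  0.12] travel after turn [ 3.2  2.5 47.3]
```

{"api": "arm_command", "payload": {
  "commands": [
    {"travel":[3.2,2.5,5],"angular":[0,0,0],"hand":-1},
    {"travel":[0,0,8],"angular":[0,0,0],"hand":-1},
    {"travel":[0,0,8],"angular":[0,0,0],"hand":-1},
    {"travel":[0,0,8],"angular":[0,0,0],"hand":-1},
    {"travel":[0,0,8],"angular":[0,0,0],"hand":-1},
    {"travel":[0,0,7],"angular":[0,0,0],"hand":-1},
    {"travel":[0,0,3],"angular":[0,0,0],"hand":-1},
    {"travel":[0,0,0],"angular":[0,0,0],"hand":-1},
    {"travel":[0,0,0],"angular":[0,0,0],"hand":-1}
  ]
}}

```text
time: 7.27
eef_pos: [0.572, 0.1288, 0.1415]
tool_rot: [-3.141, 0.0, 1.34]
force: [0.3, -0.3, -3.2]
finger_gap: 0.0155
finger_force: 30.0
```

```bash
python3 - <<'E'
from h import *
rel((572.2,126.7,141),76.5)
Ps=[];
for i in range(3):
    c=cam('side');Ps.append(pts(c))
save(c,'side5.png');P=np.concatenate(Ps)
c=np.array([571.,126.])
print('case');edges(P,c,50,70,76.5,105,60,.6)
s=monitor.get_state();tc=s['eef_pos'][:2]*1000;zt=s['eef_pos'][2]*1000-6.4
print('cover',tc,zt,s['force']);edges(P,tc,zt-10,zt+6,np.degrees(s['tool_rot'][2]),105,60,.6)
print('orig foot/case');S=np.load('sideP.npy');edges(S,c,3,14,76.5,120,75,.6);print('now');edges(P,c,3,14,76.5,120,75,.6)
a=cv2.imread('pics/side5.png')[180:310,190:340]
cv2.imwrite('pics/m5.png',cv2.resize(a,None,fx=4.5,fy=4.5,interpolation=cv2.INTER_CUBIC))
E
```

```text
rel [-2.   0.7  0.5] rpy [-179.99    0.     76.78]
turn [-0.01  0.    0.28] travel after turn [-2.   0.7  0.5]
case
  across  lo 40.9 hi 49.1 mid 45.0 dyaw [-1.74, -0.86] 10
  along  lo 76.2 hi 92.3 mid 84.2 dyaw [-72.73, -0.72] 10
cover [572.40667149 128.77941133] 135.73254050623459 [ 0.94002629  0.35345423 -3.32311131]
  across  lo -45.0 hi 46.6 mid 0.8 dyaw [-20.85, -0.41] 10
  along  lo -89.1 hi 94.3 mid 2.6 dyaw [0.17, 0.15] 10
orig foot/case
  across  lo -34.7 hi 65.4 mid 15.3 dyaw [26.77, 0.51] 10
  along  lo -80.4 hi 103.0 mid 11.3 dyaw [57.58, -4.89] 10
now
  across  lo 41.5 hi 69.8 mid 55.7 dyaw [-6.09, 2.49] 10
  along  lo 20.2 hi 113.4 mid 66.8 dyaw [-11.12, 4.89] 10
```

View pics/m5.png

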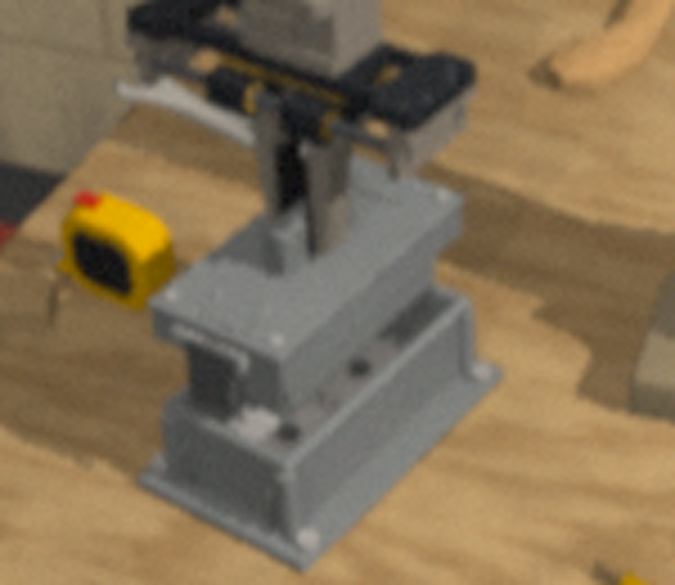

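The side crop shows the cover square above the case, with its clip at image (215,380) over the near short end. The two estimates of the cross offset differ by about 3 mm, so I'll take the middle and feel the way in on the taper.

{"api": "arm_command", "payload": {
  "commands": [
    {"travel":[-1,-0.8,2],"angular":[0,0,0],"hand":-1},
    {"travel":[0,0,2],"angular":[0,0,0],"hand":-1},
    {"travel":[0,0,2],"angular":[0,0,0],"hand":-1},
    {"travel":[0,0,2],"angular":[0,0,0],"hand":-1},
    {"travel":[0,0,2],"angular":[0,0,0],"hand":-1},
    {"travel":[0,0,1],"angular":[0,0,0],"hand":-1},
    {"travel":[0,0,0],"angular":[0,0,0],"hand":-1}
  ]
}}

```text
time: 8.0
eef_pos: [0.5708, 0.1278, 0.1303]
tool_rot: [-3.141, 0.0, 1.34]
force: [0.1, 0.8, -2.6]
finger_gap: 0.0159
finger_force: 30.0
```

{"api": "arm_command", "payload": {
  "commands": [
    {"travel":[0,0,1],"angular":[0,0,0],"hand":-1},
    {"travel":[0,0,1],"angular":[0,0,0],"hand":-1},
    {"travel":[0,0,1],"angular":[0,0,0],"hand":-1}
  ]
}}

```text
time: 8.25
eef_pos: [0.5711, 0.1279, 0.1276]
tool_rot: [3.141, -0.0, 1.34]
force: [0.0, 0.0, -3.7]
finger_gap: 0.0156
finger_force: 30.0
```

{"api": "arm_command", "payload": {
  "commands": [
    {"travel":[0,0,1],"angular":[0,0,0],"hand":-1},
    {"travel":[0,0,1],"angular":[0,0,0],"hand":-1},
    {"travel":[0,0,1],"angular":[0,0,0],"hand":-1}
  ]
}}

```text
time: 8.5
eef_pos: [0.571, 0.1278, 0.1245]
tool_rot: [3.142, 0.0, 1.34]
force: [-0.2, -0.3, -3.5]
finger_gap: 0.0158
finger_force: 30.0
```

{"api": "arm_command", "payload": {
  "commands": [
    {"travel":[0,0,1.5],"angular":[0,0,0],"hand":-1},
    {"travel":[0,0,1.5],"angular":[0,0,0],"hand":-1},
    {"travel":[0,0,1.5],"angular":[0,0,0],"hand":-1},
    {"travel":[0,0,0],"angular":[0,0,0],"hand":-1}
  ]
}}

```text
time: 8.83
eef_pos: [0.5709, 0.1279, 0.12]
tool_rot: [-3.141, 0.0, 1.34]
force: [-0.4, -0.3, -2.7]
finger_gap: 0.0155
finger_force: 30.0
```

{"api": "arm_command", "payload": {
  "commands": [
    {"travel":[0,0,1.5],"angular":[0,0,0],"hand":-1},
    {"travel":[0,0,1.5],"angular":[0,0,0],"hand":-1},
    {"travel":[0,0,1],"angular":[0,0,0],"hand":-1},
    {"travel":[0,0,0],"angular":[0,0,0],"hand":-1}
  ]
}}

```text
time: 9.17
eef_pos: [0.5706, 0.1281, 0.1156]
tool_rot: [-3.141, -0.0, 1.34]
force: [-0.4, 1.6, -3.8]
finger_gap: 0.016
finger_force: 30.0
```

{"api": "arm_command", "payload": {
  "commands": [
    {"travel":[0,0,1],"angular":[0,0,0],"hand":-1},
    {"travel":[0,0,1],"angular":[0,0,0],"hand":-1},
    {"travel":[0,0,0],"angular":[0,0,0],"hand":-1}
  ]
}}

```text
time: 9.42
eef_pos: [0.5708, 0.128, 0.1138]
tool_rot: [-3.141, -0.0, 1.34]
force: [-1.9, 1.7, -2.7]
finger_gap: 0.0157
finger_force: 30.0
```

{"api": "arm_command", "payload": {
  "commands": [
    {"travel":[0.5,-0.5,0.5],"angular":[0,0,0],"hand":-1},
    {"travel":[0,0,0.5],"angular":[0,0,0],"hand":-1},
    {"travel":[0,0,0],"angular":[0,0,0],"hand":-1}
  ]
}}

```text
time: 9.67
eef_pos: [0.5707, 0.1285, 0.1132]
tool_rot: [3.141, -0.0, 1.34]
force: [-2.3, 1.4, -1.9]
finger_gap: 0.0157
finger_force: 30.0
```

{"api": "arm_command", "payload": {
  "commands": [
    {"travel":[0,0,0.5],"angular":[0,0,0],"hand":-1},
    {"travel":[0,0,0.5],"angular":[0,0,0],"hand":-1},
    {"travel":[0,0,0],"angular":[0,0,0],"hand":-1}
  ]
}}

```text
time: 9.92
eef_pos: [0.5708, 0.1287, 0.1123]
tool_rot: [3.141, -0.0, 1.34]
force: [-2.0, 2.2, -0.2]
finger_gap: 0.0158
finger_force: 30.0
```

{"api": "arm_command", "payload": {
  "commands": [
    {"travel":[0,0,0],"angular":[0,0,0],"hand":0},
    {"travel":[0,0,0],"angular":[0,0,0],"hand":0},
    {"travel":[0,0,0],"angular":[0,0,0],"hand":0},
    {"travel":[0,0,0],"angular":[0,0,0],"hand":0},
    {"travel":[0,0,-10],"angular":[0,0,0],"hand":0},
    {"travel":[0,0,-20],"angular":[0,0,0],"hand":0},
    {"travel":[0,0,-20],"angular":[0,0,0],"hand":0},
    {"travel":[0,0,0],"angular":[0,0,0],"hand":-1},
    {"travel":[0,0,0],"angular":[0,0,0],"hand":-1}
  ]
}}

```text
time: 10.67
eef_pos: [0.5716, 0.1286, 0.1638]
tool_rot: [3.139, -0.001, 1.34]
force: [0.1, -0.0, -0.2]
finger_gap: 0.035
finger_force: 0.0
```

```bash
python3 - <<'E'
from h import *
s=monitor.get_state();print(s['eef_pos'],s['force'],s['finger_gap'])
c=cam('side');P=pts(c);save(c,'side6.png')
a=cv2.imread('pics/side6.png')[180:310,190:340]
cv2.imwrite('pics/m6.png',cv2.resize(a,None,fx=4.5,fy=4.5,interpolation=cv2.INTER_CUBIC))
yaw=76.78;a=np.radians(yaw)
for y in (-80,-50,0,50,80):
    for x in(-30,30):
        p=np.array([570.8+y*np.cos(a)+x*np.sin(a),128.5+y*np.sin(a)-x*np.cos(a)])/1000
        m=(np.hypot(P[...,0]-p[0],P[...,1]-p[1])<.012)&(P[...,2]>.08)&(P[...,2]<.125); print(y,x,m.sum(),np.round(np.median(P[m][:,2])*1000,1) if m.any() else '')
edges(P,np.array([570.8,128.5]),96,115,76.8,105,60,.6)
E
```

```text
[0.57162237 0.12861996 0.16380795] [ 0.08230905 -0.03430328 -0.22321134] 0.03500274516467662
-80 -30 34 105.4
-80 30 11 105.9
-50 -30 41 105.4
-50 30 10 106.2
0 -30 44 105.4
0 30 18 105.1
50 -30 47 105.5
50 30 44 105.3
80 -30 93 103.2
80 30 70 104.1
  across  lo -43.7 hi 46.1 mid 1.2 dyaw [0.03, 0.06] 10
  along  lo -87.3 hi 94.6 mid 3.7 dyaw [-15.97, 0.17] 10
```

View pics/m6.png

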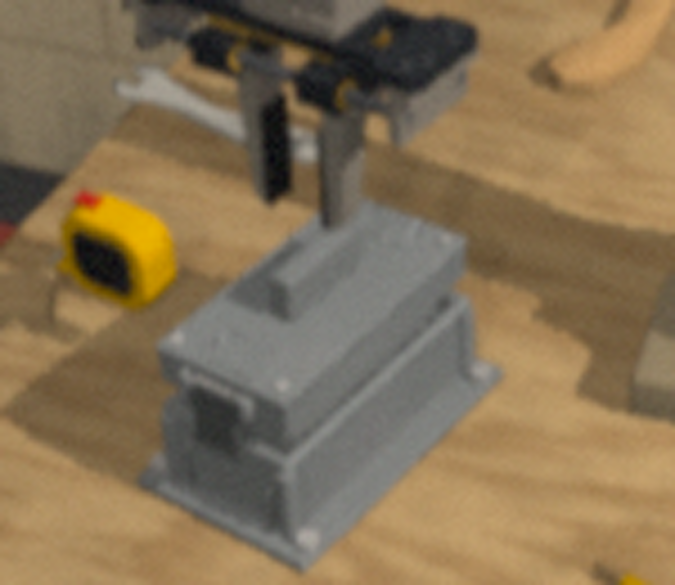

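The picture shows the cover level and square, standing proud on its clips, with the gripper clear of it. Next I'll press the +y end.

{"api": "arm_command", "payload": {
  "commands": [
    {"travel":[15,0,0],"angular":[0,0,0],"hand":-1},
    {"travel":[20,0,0],"angular":[0,0,0],"hand":-1},
    {"travel":[20,0,0],"angular":[0,0,0],"hand":-1},
    {"travel":[15,0,10],"angular":[0,0,0],"hand":-1},
    {"travel":[0,0,20],"angular":[0,0,0],"hand":-1},
    {"travel":[0,0,10],"angular":[0,0,0],"hand":-1},
    {"travel":[0,0,5],"angular":[0,0,0],"hand":-1},
    {"travel":[0,0,0],"angular":[0,0,0],"hand":-1}
  ]
}}

```text
time: 11.38
eef_pos: [0.5855, 0.1953, 0.1151]
tool_rot: [-3.138, 0.002, 1.339]
force: [0.5, -0.8, -0.6]
finger_gap: 0.0004
finger_force: 0.0
```

```bash
python3 -c "
from h import *
rel((586.8,196.8,110),76.8);s=monitor.get_state();print(s['force'],s['finger_gap'])"
```

```text
rel [1.8 1.  5.1] rpy [-1.7981e+02  1.4000e-01  7.6730e+01]
turn [-0.19  0.14 -0.07] travel after turn [1.8 0.9 5.1]
[ 0.46402815 -0.81564625 -0.62231097] 0.0003835804394587726
```

{"api": "arm_command", "payload": {
  "commands": [
    {"travel":[1.5,1,2],"angular":[0,0,0],"hand":-1},
    {"travel":[0,0,2],"angular":[0,0,0],"hand":-1},
    {"travel":[0,0,1],"angular":[0,0,0],"hand":-1},
    {"travel":[0,0,1],"angular":[0,0,0],"hand":-1},
    {"travel":[0,0,1],"angular":[0,0,0],"hand":-1},
    {"travel":[0,0,0],"angular":[0,0,0],"hand":-1}
  ]
}}

```text
time: 11.88
eef_pos: [0.588, 0.1977, 0.1102]
tool_rot: [3.141, 0.0, 1.34]
force: [0.3, -0.3, -0.2]
finger_gap: 0.0003
finger_force: 0.0
```

{"api": "arm_command", "payload": {
  "commands": [
    {"travel":[0,0,1],"angular":[0,0,0],"hand":-1},
    {"travel":[0,0,1],"angular":[0,0,0],"hand":-1}
  ]
}}

```text
time: 12.05
eef_pos: [0.5881, 0.1979, 0.1082]
tool_rot: [3.141, -0.0, 1.34]
force: [0.2, -0.7, 2.0]
finger_gap: 0.0007
finger_force: 1.7
```

{"api": "arm_command", "payload": {
  "commands": [
    {"travel":[0,0,1],"angular":[0,0,0],"hand":-1},
    {"travel":[0,0,1],"angular":[0,0,0],"hand":-1}
  ]
}}

```text
time: 12.22
eef_pos: [0.5886, 0.1985, 0.1069]
tool_rot: [3.14, -0.001, 1.34]
force: [0.7, 1.3, 6.3]
finger_gap: 0.0004
finger_force: 3.0
```

{"api": "arm_command", "payload": {
  "commands": [
    {"travel":[0,0,1],"angular":[0,0,0],"hand":-1},
    {"travel":[0,0,1],"angular":[0,0,0],"hand":-1}
  ]
}}

```text
time: 12.38
eef_pos: [0.5891, 0.1991, 0.1056]
tool_rot: [3.139, -0.002, 1.34]
force: [-0.2, 1.8, 9.9]
finger_gap: 0.0004
finger_force: 4.8
```

{"api": "arm_command", "payload": {
  "commands": [
    {"travel":[0,0,1],"angular":[0,0,0],"hand":-1},
    {"travel":[0,0,1],"angular":[0,0,0],"hand":-1}
  ]
}}

```text
time: 12.55
eef_pos: [0.5895, 0.1998, 0.1044]
tool_rot: [3.138, -0.004, 1.34]
force: [-0.7, 2.2, 12.8]
finger_gap: 0.0004
finger_force: 6.6
```

{"api": "arm_command", "payload": {
  "commands": [
    {"travel":[0,0,1],"angular":[0,0,0],"hand":-1},
    {"travel":[0,0,1],"angular":[0,0,0],"hand":-1}
  ]
}}

```text
time: 12.72
eef_pos: [0.59, 0.2005, 0.1033]
tool_rot: [3.137, -0.005, 1.341]
force: [-1.1, 2.6, 16.1]
finger_gap: 0.0004
finger_force: 7.9
```

{"api": "arm_command", "payload": {
  "commands": [
    {"travel":[0,0,1],"angular":[0,0,0],"hand":-1},
    {"travel":[0,0,1],"angular":[0,0,0],"hand":-1}
  ]
}}

```text
time: 12.88
eef_pos: [0.5899, 0.2011, 0.1007]
tool_rot: [3.137, -0.006, 1.341]
force: [0.3, 4.4, 5.2]
finger_gap: 0.0007
finger_force: 3.3
```

{"api": "arm_command", "payload": {
  "commands": [
    {"travel":[0,0,1],"angular":[0,0,0],"hand":-1},
    {"travel":[0,0,1],"angular":[0,0,0],"hand":-1}
  ]
}}

```text
time: 13.05
eef_pos: [0.5897, 0.2015, 0.0982]
tool_rot: [3.138, -0.007, 1.341]
force: [1.2, 4.7, 5.9]
finger_gap: 0.0006
finger_force: 3.2
```

{"api": "arm_command", "payload": {
  "commands": [
    {"travel":[0,0,1],"angular":[0,0,0],"hand":-1},
    {"travel":[0,0,1],"angular":[0,0,0],"hand":-1}
  ]
}}

```text
time: 13.22
eef_pos: [0.5898, 0.2019, 0.0963]
tool_rot: [3.138, -0.007, 1.342]
force: [0.0, 5.2, 7.7]
finger_gap: 0.0002
finger_force: 3.8
```

{"api": "arm_command", "payload": {
  "commands": [
    {"travel":[0,0,1],"angular":[0,0,0],"hand":-1},
    {"travel":[0,0,1],"angular":[0,0,0],"hand":-1}
  ]
}}

```text
time: 13.38
eef_pos: [0.5889, 0.2, 0.0938]
tool_rot: [3.139, -0.003, 1.341]
force: [-1.3, 2.7, 15.2]
finger_gap: 0.0003
finger_force: 7.9
```

{"api": "arm_command", "payload": {
  "commands": [
    {"travel":[0,0,1],"angular":[0,0,0],"hand":-1}
  ]
}}

```text
time: 13.47
eef_pos: [0.589, 0.2, 0.0937]
tool_rot: [3.139, -0.003, 1.341]
force: [-5.2, 1.4, 21.4]
finger_gap: 0.0006
finger_force: 10.8
```

{"api": "arm_command", "payload": {
  "commands": [
    {"travel":[0,0,1],"angular":[0,0,0],"hand":-1}
  ]
}}

```text
time: 13.55
eef_pos: [0.589, 0.2001, 0.0936]
tool_rot: [3.139, -0.003, 1.341]
force: [-6.8, -0.3, 27.9]
finger_gap: 0.0006
finger_force: 13.6
```

Rigid contact, so I'll back off and check this end.

{"api": "arm_command", "payload": {
  "commands": [
    {"travel":[0,0,-5],"angular":[0,0,0],"hand":-1},
    {"travel":[0,0,-10],"angular":[0,0,0],"hand":-1},
    {"travel":[0,0,-20],"angular":[0,0,0],"hand":-1},
    {"travel":[0,0,-20],"angular":[0,0,0],"hand":-1},
    {"travel":[0,0,0],"angular":[0,0,0],"hand":-1}
  ]
}}

```text
time: 13.97
eef_pos: [0.5899, 0.1982, 0.1487]
tool_rot: [3.137, -0.002, 1.339]
force: [0.1, 0.2, 0.5]
finger_gap: 0.0001
finger_force: 0.0
```

```bash
cat >> h.py <<'E'
def heights(P,C=(570.8,128.7),yaw=76.8):
    a=np.radians(yaw)
    for y in (-80,-55,0,50,80):
        r=[]
        for x in(-30,30):
            p=np.array([C[0]+y*np.cos(a)+x*np.sin(a),C[1]+y*np.sin(a)-x*np.cos(a)])/1000
            m=(np.hypot(P[...,0]-p[0],P[...,1]-p[1])<.01)&(P[...,2]>.07)&(P[...,2]<.125); r+=[int(m.sum()),np.round(np.median(P[m][:,2])*1000,1) if m.any() else '']
        print(y,*r)
E
python3 - <<'E'
from h import *
s=monitor.get_state();print(s['eef_pos'],s['force'],s['finger_gap'])
c=cam('side');P=pts(c);save(c,'side7.png');heights(P);print('top');heights(pts(cam('top')))
a=cv2.imread('pics/side7.png')[180:310,190:340]
cv2.imwrite('pics/m7.png',cv2.resize(a,None,fx=4.5,fy=4.5,interpolation=cv2.INTER_CUBIC))
edges(P,np.array([570.8,128.7]),80,115,76.8,105,60,.6)
E
```

```text
[0.58987178 0.19824527 0.14866041] [0.08949708 0.18390683 0.45059886] 0.00013567539654580322
-80 19 104.3 9 103.4
-55 31 102.6 10 102.7
0 35 97.2 19 97.2
50 38 93.0 41 92.9
80 58 90.3 44 90.2
top
-80 39 105.3 37 104.6
-55 37 103.0 39 103.2
0 22 97.1 36 96.9
50 0  35 94.4
80 0  2 87.7
  across  lo -44.1 hi 45.6 mid 0.7 dyaw [-3.57, -0.99] 10
  along  lo -83.4 hi 95.0 mid 5.8 dyaw [1.21, -1.24] 10
```

View pics/m7.png

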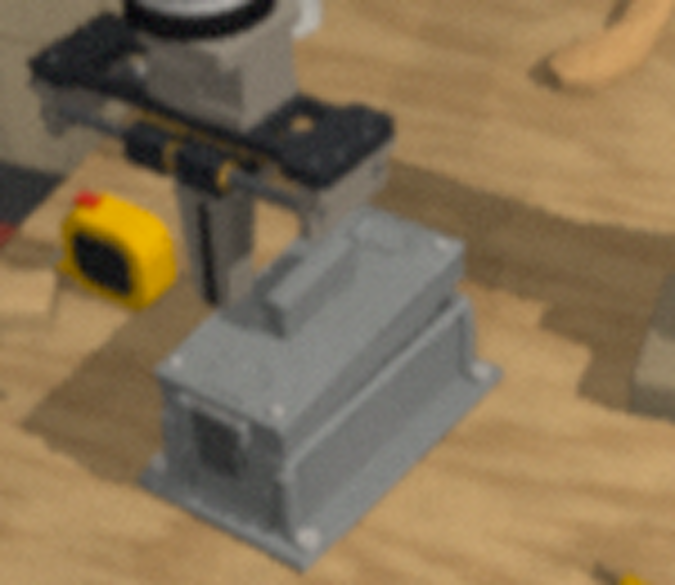

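The near (+y) end is now home and holding, with its plate at 90 mm, and the far end is still up at about 104 mm. Now the -y end.

{"api": "arm_command", "payload": {
  "commands": [
    {"travel":[-10,0,0],"angular":[0,0,0],"hand":-1},
    {"travel":[-20,0,0],"angular":[0,0,0],"hand":-1},
    {"travel":[-20,0,0],"angular":[0,0,0],"hand":-1},
    {"travel":[-20,0,0],"angular":[0,0,0],"hand":-1},
    {"travel":[-20,0,0],"angular":[0,0,0],"hand":-1},
    {"travel":[-20,0,0],"angular":[0,0,0],"hand":-1},
    {"travel":[-20,0,0],"angular":[0,0,0],"hand":-1},
    {"travel":[-10,0,0],"angular":[0,0,0],"hand":-1},
    {"travel":[0,0,15],"angular":[0,0,0],"hand":-1},
    {"travel":[0,0,10],"angular":[0,0,0],"hand":-1}
  ]
}}

```text
time: 14.9
eef_pos: [0.5552, 0.0601, 0.1189]
tool_rot: [-3.14, 0.001, 1.338]
force: [-0.0, -0.7, 0.5]
finger_gap: 0.0001
finger_force: 0.0
```

```bash
python3 -c "
from h import *
rel((554.8,60.6,109),76.8);s=monitor.get_state();print(s['force'],s['eef_pos'])"
```

```text
rel [ 0.4 -0.5  9.9] rpy [-1.7994e+02  5.0000e-02  7.6660e+01]
turn [-0.06  0.05 -0.14] travel after turn [ 0.4 -0.5  9.9]
[-0.03312766 -0.65922166  0.52968238] [0.55520129 0.06008821 0.11886116]
```

{"api": "arm_command", "payload": {
  "commands": [
    {"travel":[0,0,4],"angular":[0,0,0],"hand":-1},
    {"travel":[0,0,4],"angular":[0,0,0],"hand":-1},
    {"travel":[0,0,2],"angular":[0,0,0],"hand":-1},
    {"travel":[0,0,1],"angular":[0,0,0],"hand":-1},
    {"travel":[0,0,1],"angular":[0,0,0],"hand":-1},
    {"travel":[0,0,1],"angular":[0,0,0],"hand":-1}
  ]
}}

```text
time: 15.4
eef_pos: [0.5562, 0.0619, 0.1074]
tool_rot: [3.141, -0.0, 1.34]
force: [0.6, -0.2, -0.6]
finger_gap: 0.0007
finger_force: 0.0
```

{"api": "arm_command", "payload": {
  "commands": [
    {"travel":[0,0,1],"angular":[0,0,0],"hand":-1},
    {"travel":[0,0,1],"angular":[0,0,0],"hand":-1}
  ]
}}

```text
time: 15.57
eef_pos: [0.5564, 0.0616, 0.1059]
tool_rot: [3.141, 0.0, 1.34]
force: [-0.9, -1.6, 7.3]
finger_gap: 0.0006
finger_force: 3.7
```

{"api": "arm_command", "payload": {
  "commands": [
    {"travel":[0,0,1],"angular":[0,0,0],"hand":-1},
    {"travel":[0,0,1],"angular":[0,0,0],"hand":-1}
  ]
}}

```text
time: 15.73
eef_pos: [0.5564, 0.0613, 0.1047]
tool_rot: [3.14, 0.001, 1.34]
force: [-4.6, -1.5, 14.2]
finger_gap: 0.0003
finger_force: 7.2
```

{"api": "arm_command", "payload": {
  "commands": [
    {"travel":[0,0,1],"angular":[0,0,0],"hand":-1},
    {"travel":[0,0,1],"angular":[0,0,0],"hand":-1}
  ]
}}

```text
time: 15.9
eef_pos: [0.5565, 0.0611, 0.1036]
tool_rot: [3.14, 0.002, 1.34]
force: [-6.8, -2.8, 21.5]
finger_gap: 0.0005
finger_force: 10.8
```

{"api": "arm_command", "payload": {
  "commands": [
    {"travel":[0,0,1],"angular":[0,0,0],"hand":-1}
  ]
}}

```text
time: 15.98
eef_pos: [0.5565, 0.0609, 0.1031]
tool_rot: [3.14, 0.002, 1.34]
force: [-8.3, -3.6, 26.6]
finger_gap: 0.0004
finger_force: 13.3
```

{"api": "arm_command", "payload": {
  "commands": [
    {"travel":[0,0,0.7],"angular":[0,0,0],"hand":-1}
  ]
}}

```text
time: 16.07
eef_pos: [0.5566, 0.0608, 0.1028]
tool_rot: [3.14, 0.002, 1.339]
force: [-8.7, -2.3, 28.5]
finger_gap: 0.0003
finger_force: 14.2
```

{"api": "arm_command", "payload": {
  "commands": [
    {"travel":[0,-1,0],"angular":[0,0,0],"hand":-1},
    {"travel":[0,-1,0],"angular":[0,0,0],"hand":-1}
  ]
}}

```text
time: 16.23
eef_pos: [0.5563, 0.0609, 0.1028]
tool_rot: [3.136, 0.001, 1.339]
force: [-1.5, -3.7, 19.0]
finger_gap: 0.0006
finger_force: 9.1
```

{"api": "arm_command", "payload": {
  "commands": [
    {"travel":[0,-0.2,1],"angular":[0,0,0],"hand":-1}
  ]
}}

```text
time: 16.32
eef_pos: [0.5563, 0.0609, 0.1026]
tool_rot: [3.136, 0.001, 1.339]
force: [-5.8, -4.5, 32.9]
finger_gap: 0.0005
finger_force: 16.1
```

{"api": "arm_command", "payload": {
  "commands": [
    {"travel":[0,-0.2,1],"angular":[0,0,0],"hand":-1}
  ]
}}

```text
time: 16.4
eef_pos: [0.5563, 0.0609, 0.1022]
tool_rot: [3.135, 0.002, 1.339]
force: [-6.9, -5.8, 35.8]
finger_gap: 0.0005
finger_force: 17.3
```

Force is high with side load; I'll relieve it and press again cleanly.

{"api": "arm_command", "payload": {
  "commands": [
    {"travel":[0,0,-4],"angular":[0,0,0],"hand":-1},
    {"travel":[0,0,-6],"angular":[0,0,0],"hand":-1},
    {"travel":[0,0,-10],"angular":[0,0,0],"hand":-1},
    {"travel":[0,0,-10],"angular":[0,0,0],"hand":-1},
    {"travel":[0,0,0],"angular":[0,0,0],"hand":-1}
  ]
}}

```text
time: 16.82
eef_pos: [0.5549, 0.0626, 0.1295]
tool_rot: [3.138, -0.001, 1.34]
force: [1.1, 0.6, -0.5]
finger_gap: 0.0004
finger_force: 0.0
```

```bash
python3 - <<'E'
from h import *
s=monitor.get_state();print(s['eef_pos'],s['force'],np.degrees(s['tool_rot']))
c=cam('side');P=pts(c);heights(P);C=cam('top');T=pts(C);print('top');heights(T)
edges(P,np.array([570.8,128.7]),80,115,76.8,105,60,.6)
m=(P[...,2]>.108)&(P[...,2]<.14)&(np.hypot(P[...,0]-.5708,P[...,1]-.1287)<.04);print('rib side',P[m].mean(0),m.sum())
I=C['img'][170:290,130:270,::-1];J=c['img'][180:310,190:340,::-1]
v=lambda i:cv2.resize(i,(400,340),interpolation=cv2.INTER_CUBIC)
cv2.imwrite('pics/m8.png',np.hstack([v(J),v(I)]))
E
```

```text
[0.55487742 0.0625755  0.12954963] [ 1.08353568  0.64917962 -0.4653393 ] [ 1.79822730e+02 -6.92750031e-02  7.67777812e+01]
-80 22 100.5 22 99.8
-55 32 98.9 20 98.6
0 33 95.0 18 94.9
50 35 92.0 33 91.8
80 64 89.2 52 89.8
top
-80 0  0 
-55 0  0 
0 8 97.7 0 
50 33 91.0 0 
80 34 92.2 34 89.9
  across  lo -44.0 hi 45.3 mid 0.6 dyaw [-0.77, -0.71] 10
  along  lo -86.2 hi 94.5 mid 4.2 dyaw [0.76, 1.47] 10
rib side [0.56907864 0.13519608 0.1190555 ] 185
```

View pics/m8.png

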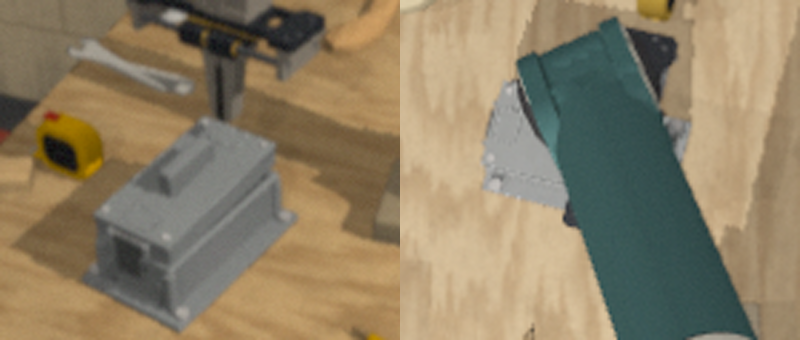

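The far end has come down about 4 mm, to 100 mm, and holds; the near end stays home. I'll press again a little further out, compensating for the side load as it builds.

{"api": "arm_command", "payload": {
  "commands": [
    {"travel":[-5,0,5],"angular":[0,0,0],"hand":-1},
    {"travel":[0,0,10],"angular":[0,0,0],"hand":-1},
    {"travel":[0,0,8],"angular":[0,0,0],"hand":-1},
    {"travel":[0,0,2],"angular":[0,0,0],"hand":-1},
    {"travel":[0,0,1],"angular":[0,0,0],"hand":-1},
    {"travel":[0,0,1],"angular":[0,0,0],"hand":-1}
  ]
}}

```text
time: 17.42
eef_pos: [0.5517, 0.057, 0.0999]
tool_rot: [-3.14, 0.001, 1.34]
force: [-3.1, -1.1, 6.5]
finger_gap: 0.0007
finger_force: 3.2
```

{"api": "arm_command", "payload": {
  "commands": [
    {"travel":[-0.2,-0.35,1],"angular":[0,0,0],"hand":-1},
    {"travel":[-0.2,-0.35,1],"angular":[0,0,0],"hand":-1}
  ]
}}

```text
time: 17.58
eef_pos: [0.5516, 0.0568, 0.0989]
tool_rot: [-3.142, 0.001, 1.34]
force: [-2.3, -1.8, 6.9]
finger_gap: 0.0006
finger_force: 3.4
```

{"api": "arm_command", "payload": {
  "commands": [
    {"travel":[-0.2,-0.35,1],"angular":[0,0,0],"hand":-1},
    {"travel":[-0.2,-0.35,1],"angular":[0,0,0],"hand":-1}
  ]
}}

```text
time: 17.75
eef_pos: [0.5514, 0.0563, 0.0971]
tool_rot: [3.14, 0.001, 1.34]
force: [-1.2, -1.9, 4.0]
finger_gap: 0.0003
finger_force: 2.2
```

{"api": "arm_command", "payload": {
  "commands": [
    {"travel":[0,-0.1,1],"angular":[0,0,0],"hand":-1},
    {"travel":[0,-0.1,1],"angular":[0,0,0],"hand":-1}
  ]
}}

```text
time: 17.92
eef_pos: [0.5512, 0.0561, 0.0949]
tool_rot: [3.14, 0.001, 1.34]
force: [-1.6, -1.8, 4.9]
finger_gap: 0.0004
finger_force: 2.8
```

{"api": "arm_command", "payload": {
  "commands": [
    {"travel":[0,-0.1,1],"angular":[0,0,0],"hand":-1},
    {"travel":[0,-0.1,1],"angular":[0,0,0],"hand":-1}
  ]
}}

```text
time: 18.08
eef_pos: [0.5508, 0.0571, 0.0924]
tool_rot: [3.141, -0.001, 1.34]
force: [0.4, -0.6, 2.7]
finger_gap: 0.0006
finger_force: 2.1
```

{"api": "arm_command", "payload": {
  "commands": [
    {"travel":[0,0,1],"angular":[0,0,0],"hand":-1}
  ]
}}

```text
time: 18.17
eef_pos: [0.5508, 0.0571, 0.0923]
tool_rot: [3.141, 0.0, 1.34]
force: [-5.6, -1.3, 19.0]
finger_gap: 0.0008
finger_force: 9.3
```

Rigid at 92 mm, so this end is home. I'll retract and check.

{"api": "arm_command", "payload": {
  "commands": [
    {"travel":[0,0,-5],"angular":[0,0,0],"hand":-1},
    {"travel":[0,0,-20],"angular":[0,0,0],"hand":-1},
    {"travel":[0,0,-30],"angular":[0,0,0],"hand":-1},
    {"travel":[-30,0,-30],"angular":[0,0,0],"hand":-1},
    {"travel":[-40,0,0],"angular":[0,0,0],"hand":-1},
    {"travel":[-40,0,0],"angular":[0,0,0],"hand":-1},
    {"travel":[-40,0,0],"angular":[0,0,0],"hand":-1},
    {"travel":[-40,0,0],"angular":[0,0,0],"hand":-1},
    {"travel":[-20,0,0],"angular":[0,0,0],"hand":-1},
    {"travel":[0,0,0],"angular":[0,0,0],"hand":-1}
  ]
}}

```text
time: 19.0
eef_pos: [0.501, -0.1526, 0.1755]
tool_rot: [-3.141, 0.002, 1.332]
force: [-0.1, -0.4, -0.5]
finger_gap: 0.0005
finger_force: 0.0
```

```bash
python3 - <<'E'
from h import *
s=monitor.get_state();print(s['eef_pos'],s['force'],s['time'])
c=cam('side');P=pts(c);heights(P);C=cam('top');T=pts(C);print('top');heights(T)
I=C['img'][170:290,130:270,::-1];J=c['img'][180:310,190:340,::-1]
v=lambda i:cv2.resize(i,(400,340),interpolation=cv2.INTER_CUBIC)
cv2.imwrite('pics/m9.png',np.hstack([v(J),v(I)]))
E
```

```text
[ 0.50100114 -0.15263179  0.17546185] [-0.09395791 -0.37780236 -0.52037234] 19.0
-80 22 88.9 23 90.3
-55 33 89.7 14 89.6
0 32 89.5 13 89.6
50 31 89.2 34 89.4
80 60 87.7 50 89.4
top
-80 39 90.6 35 90.0
-55 35 89.9 35 91.1
0 37 89.3 38 89.4
50 38 90.0 39 89.3
80 36 92.2 28 89.7
```

View pics/m9.png

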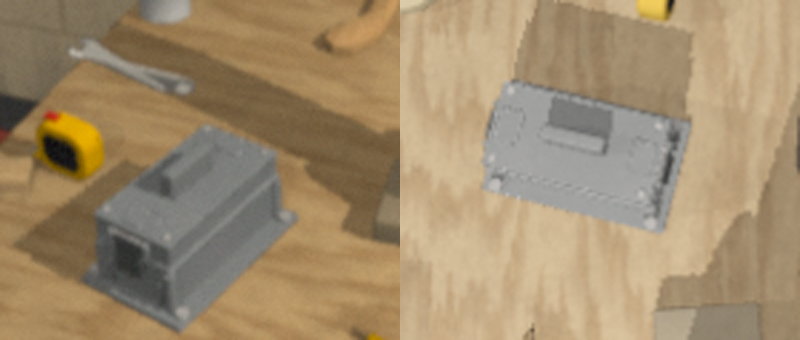

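The cover is level at 90 mm over its whole length, which is fully home, and square on the case. The robot is clear.

```bash
python3 -c "
from workcell import job
print(job.sign_off())"
```

```text
the job is handed in; nothing more can be done
None
```

The gear case is closed and handed in: the cover was released proud on its clips, then pressed home at the +y end and the -y end, and it measures level at its home height. The highest press reading was about 36 N, on a first try at the -y end that bound from side load; I backed off and pressed again, and no bystander was touched.

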